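Load the solder feeder and hold its tensioner arm back for threading

TASK

Get the solder feeder ready for threading: stand the solder reel with the blue flanges upright in the feeder's round white well, fully down, and let go of it. Then use the gripper to push the red-capped post of the sprung tensioner arm back, swinging it away from the reel, past its ratchet click and on until it is almost at its stop. The program finishes while holding: the fingers must still be pressing the arm back there, well clear of where the pawl would catch it, while every other thing on the bench stays where it was.

Things in the scene. Friction and masses are not known exactly. Their poses are not given: they have to be found in the camera images.
- solder_reel: Reel of solder with dark blue flanges and silver wire, standing upright on its lower flange; 52 mm diameter, 38 mm high, about 0.2 kg, solid to the touch over its full 52 mm cylinder. Origin: centre of its underside; z up. Starts on the bench; swaps places with the two other small things from start to start.
- feeder: Solder feeder, fixed to the bench: grey base plate, top 10 mm above the bench, spanning x -75..85, y -108..128 mm in this frame (origin on the bench; x away from the robot at yaw 0, y left, z up; yaw varies). Well at its +y side, tensioner arm at its -y side. Nothing on it is over 76 mm above the bench. A wire guide 36 mm high stands at x -70, y -45 mm.
- well (a point): Centre of the well's floor, 10 mm above the bench. The well is a white round wall of 57 mm inner and 68 mm outer diameter, 12 mm high above that floor; a seated reel has its origin at this point, its top 48 mm above the bench.
- pivot (a point): Axis of the tensioner arm's hinge at plate-top height (10 mm above the bench); the axis is vertical. At joint 0 the post lies from here at x -94 mm, y +34 mm in the feeder's frame, 100 mm from the axis.
- post (a point): On the axis of the arm's upright push post, 55 mm above the bench; moves with the arm. Steel post 12 mm diameter, red cap 16 mm diameter from 53 to 75 mm above the bench. Arm and white idler roller beside it stay below 34 mm, the hub below 46 mm. At rest about 50 mm is free between post and well wall, where one pushes; the cap may also be gripped.
- tensioner_arm (a joint): Arm swing, rad: 0 at rest; grows anticlockwise from above, the post moving away from the well (feeder's -y) on a 100 mm arc about the pivot; stop at 0.75. Its spring resists with 2 N at the post at 0, 6 N at the stop, a few N more before the click. At about 0.42 the pawl clicks in; let go beyond, the arm springs back to about 0.42 and rests on the pawl. Held well back: above 0.58.
- pawl (a joint): Brass pawl slider at the feeder's right, in m: near 0 when it lies in, up to about 0.003 while the tooth lifts it, back near 0 after the click. It moves by itself and need not be touched.
- wick_reel: Low orange reel, 40 mm diameter, 12 mm high; a bystander, leave it alone. Origin: centre of its underside.
- flux_jar: Small jar with green lid, 42 mm diameter, 37 mm high; a bystander, leave it alone. Origin: centre of its underside.
Not all that is in view belongs to the job. Of the things that look like the solder_reel, the smallest one is meant.

How it is judged:
By the outcome, as a careful person would: the job done as asked, in the order asked, and still so for the second after the job is handed in, while the arm keeps its last pose, push and grip.
It also fails if it takes over 54 s, if anything falls off the work surface, if the arm or the gripper's body presses on something with over 40 N, if the wrist force passes 120 N, or if a joint passes its speed limit or range.

ROBOT

A 7-joint arm with a two-finger parallel gripper is mounted at the origin on a cart in front of the work surface, level with it; the furniture and walls round the work are solid. World frame = base frame: x ahead of the robot, y to its left, z up, the work surface at z = 0. Lengths are in m, angles in rad, forces in N, time in s.
With the tool pointing down it reaches from about 0.35 to 0.9 m from the base axis. Payload 19.9 kg.
Tool frame: the origin (TCP) lies at the centre of the arm's flange, where the gripper is bolted on; the fingertips stand 173 mm ahead of it and the grasp point (between the pads) lies 155 mm ahead of it; z points along the fingers, y is the line along which they close (so a half turn about z gives the same grasp; the last joint's range is limited). The gripper opens to 85 mm and grips with 20 to 120 N. Pads are 22 mm wide; open, the fingers measure 114 mm over their backs; the gripper's body (76 mm by 85 mm) begins 54 mm behind the grasp point. The pads swing forward as they close: fully open they stand 13 mm farther back than shut.
Start: joints at [1.292, 0.417, -0.01, 1.614, 0.005, 1.111, -0.053], TCP at [0.147, -0.607, 0.405] pointing down, gripper open.
Joint ranges: [-2.81, 2.81], [-0.39, 2.02], [-1.27, 1.25], [0.06, 2.57], [-1.19, 4.33], [0.19, 2], [-2.82, 2.82]. Speed limits (rad/s): [1.89, 1.89, 2.39, 2.39, 3.01, 3.01, 3.01].

INTERFACE

Orientations are given as a unit quaternion [w, x, y, z].
In Python, from workcell import r gives the robot as it stands.
- The arm moves only by the tool send_rows, never from a script. Its argument "plan" is a list that holds one entry, the list of rows, each a list of 7 numbers: the turn, a rotation vector about the world's x, y, z normalised to -1 to 1, where 1 is 90 degrees, then the shift along the world's x, y, z normalised to -1 to 1, where 1 is 50 mm, then the opening, from 0 (shut) to 1 (fully open). In form: [[[wx, wy, wz, dx, dy, dz, hand], ...]]. A call has 1 to 12 rows; each row shifts and turns the commanded pose from where the row before left it; what a row does not reach is not made up. A row lasts 1/10 s, in which the tool goes at most 50 mm and 8.59 degrees, less where a joint would pass 70% of its speed; a pose out of reach is approached as far as the arm can. A call with a number of a shift or a turn outside -1 to 1 is refused whole. A call with a gripper value outside its range is refused whole. The fingers move at their own pace and stop on an object; "grip_force" is the grip in N (left out, the last holds). Time passes only in rows, so rows that do not move let the fingers close. It gives the time, the measured TCP pose, the force, the opening and the grip force at its end, in the units of the state.
- r.observe(): the state, without advancing time (a new reading comes with each control period).
- r.read_camera(name): name is "scene" or "top" or "wrist"; returns a dict with "image" (384x512x3 uint8, red, green, blue), "K" (3x3 intrinsics, pixels), "view" (4x4, takes a point from world to camera coordinates); the wrist camera has in their place "T_tool_cam" (4x4, takes a point from camera to tool coordinates, whose origin is the TCP and whose axes are the flange's). Camera axes: x right, y up, looking along -z (the intrinsics and any distortion apply to the point x, -y, -z); pixel columns grow to the right and rows downward; lengths in m; the calibration is good to about 2 mm. A picture is of the moment at which its call begins: read the wrist's pose just before it. There is no depth.
- r.sign_off(): hands the job in; it is judged then, once.
Trained networks look in a picture, given as the dict that the camera call returned (one of the last four; its "shot" number tells which), for a name from the list of things; names that differ only in an ending like _2 or _b are one class to them, and where a whole thing is asked for, a point or a joint stands for the part that bears it (a point fixed in the world has none). Each returns a list of dicts, best first, with "score" (0 to 1); they miss things now and then, are a little off and sometimes report something else, mostly with a low value. They report only what shows in the picture. A call takes as long as a camera call. They do not tell look-alikes from the thing itself.
- r.search_frame(picture, name): "rect" ([left, top, right, bottom] in pixels, round what is visible of it).
The state is a dict: "time": time; "joint_pos": joint angles; "dq": joint speeds; "tau": joint torques, N m; "tcp_pos": TCP position; "orientation": TCP orientation; "wrist_force": force on the tool from outside, world axes, zero at the start; "moment": the same for the moment, N m; "width": finger opening in m; "finger_force": force on a finger pad.
Only numpy, scipy, OpenCV 4.12 (cv2) and the standard library are available. Lean on these libraries where they do the work, as an engineer would, in place of code of your own. Each camera call takes 0.05 s, during which the arm holds its last target. There are 200 camera calls.

## Working session

There is one attempt and no reset: what is moved stays moved. The work goes in short steps, Python scripts to look and compute and a tool call to move; the robot and the scene stay as the last step left them, time stands still between calls to the robot, and variables do not carry over. Pictures are saved under pics/ and viewed, at most 10 in all, crops included, and the job is handed in when it is done.

Besides the shell and the picture viewer there is one more tool, called after "Request:" in YAML: its name, and indented under it one key for each argument. send_rows: Moves the arm, as the interface text tells. Its arguments: {"type":"object","properties":{"plan":{"type":"array","items":{"type":"array","items":{"type":"array","items":{"type":"number","minimum":-1,"maximum":1}}}},"grip_force":{"type":"number"}},"required":["plan"]}

```bash
mkdir -p pics; cat > h.py <<'E'
import numpy as np, cv2
from workcell import r
def ray(p,u,v):
    K=p["K"];V=np.array(p["view"]);R=V[:3,:3];c=-R.T@V[:3,3]
    d=np.linalg.inv(K)@[u,v,1]; d=R.T@np.array([d[0],-d[1],-d[2]]); return c,d
def atz(p,u,v,z):
    c,d=ray(p,u,v); return c+d*(z-c[2])/d[2]
def proj(p,X):
    V=np.array(p["view"]);q=V[:3,:3]@np.array(X)+V[:3,3]; q=np.array(p["K"])@[q[0],-q[1],-q[2]]; return q[:2]/q[2]
E
python3 - <<'E'
from h import *
np.set_printoptions(precision=4,suppress=True)
o=r.observe();print(o)
for n in ("top","scene"):
    p=r.read_camera(n); cv2.imwrite(f"pics/{n}.png",p["image"][:,:,::-1]); print(n,{k:v for k,v in p.items() if k!="image"})
    for t in ("solder_reel","feeder","post","wick_reel","flux_jar","pawl"):
        print(t,[(np.round(d["rect"]),round(d["score"],2)) for d in r.search_frame(p,t)])
E
```

```text
{'time': 0.0, 'joint_pos': array([ 1.2915,  0.418 , -0.0103,  1.6142,  0.0047,  1.1107, -0.053 ]), 'dq': array([ 0.0009, -0.0018,  0.0001, -0.001 , -0.001 ,  0.0007, -0.0015]), 'tau': array([ -0.0001, -86.4443,   0.6794, -43.4898,   0.0192,   0.0076,
        -0.0002]), 'tcp_pos': array([ 0.1472, -0.6073,  0.404 ]), 'orientation': array([-0.0006,  0.9929,  0.1186, -0.0001]), 'wrist_force': array([ 0.1179,  0.5003, -0.074 ]), 'moment': array([ 0.0357, -0.0106, -0.0281]), 'finger_force': 0.0, 'width': 0.08565704070629804}
top {'K': array([[377.0235,   0.    , 257.8997],
       [  0.    , 377.0235, 200.7739],
       [  0.    ,   0.    ,   1.    ]]), 'view': array([[-0.0291, -0.9994, -0.021 , -0.0645],
       [ 0.9895, -0.0317,  0.1413, -0.5134],
       [-0.1418, -0.0167,  0.9897, -1.0711],
       [ 0.    ,  0.    ,  0.    ,  1.    ]]), 'shot': 1}
solder_reel [(array([304., 227., 332., 253.]), 0.89), (array([389., 198., 419., 225.]), 0.6), (array([355., 212., 377., 229.]), 0.56)]
feeder [(array([231., 150., 314., 215.]), 0.89)]
post [(array([279., 158., 291., 200.]), 0.75)]
wick_reel []
flux_jar [(array([345., 174., 363., 189.]), 0.44), (array([275., 159., 295., 199.]), 0.17)]
pawl [(array([357., 212., 377., 229.]), 0.58)]
scene {'K': array([[434.3053,   0.    , 256.436 ],
       [  0.    , 434.3053, 193.6898],
       [  0.    ,   0.    ,   1.    ]]), 'view': array([[-0.8597, -0.5104,  0.0184,  0.4137],
       [ 0.3764, -0.6089,  0.6983, -0.2751],
       [-0.3452,  0.6072,  0.7156, -1.1124],
       [ 0.    ,  0.    ,  0.    ,  1.    ]]), 'shot': 2}
solder_reel [(array([312., 166., 335., 197.]), 0.94), (array([319., 122., 343., 145.]), 0.92), (array([319., 142., 337., 162.]), 0.46)]
feeder [(array([215., 157., 287., 220.]), 0.98)]
post []
wick_reel [(array([147., 269., 166., 283.]), 0.45)]
flux_jar [(array([283., 136., 296., 151.]), 0.56)]
pawl []
```

View pics/top.png

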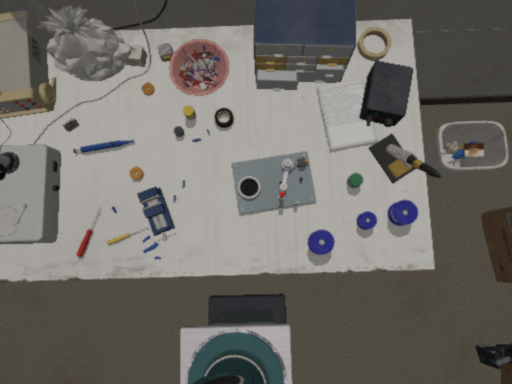

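View pics/scene.png

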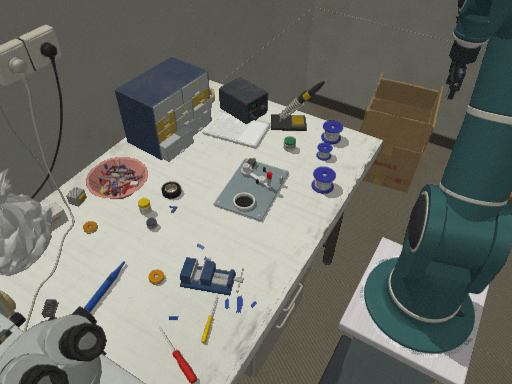

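```bash
python3 - <<'E'
from h import *
np.set_printoptions(precision=4,suppress=True)
p=r.read_camera("top"); 
for n,u,v,z in [("reel",367,220,.03),("big1",321,242,.03),("big2",403,212,.03),("jar",355,181,.037),("well",248.5,187.5,.022),("cap",282.5,194.5,.075),("c1",233,164,.01),("c2",309,154,.01),("c3",314,206,.01),("c4",238,213,.01),("hub",288,165,.04)]:
    print(n,atz(p,u,v,z))
im=p["image"][:,:,::-1]
a=cv2.resize(im[140:260,225:425],None,fx=4,fy=4,interpolation=cv2.INTER_CUBIC); cv2.imwrite("pics/crop.png",a)
w=r.read_camera("wrist");print(w["K"],w["T_tool_cam"])
E
```

```text
reel [ 0.4452 -0.396   0.03  ]
big1 [ 0.3856 -0.2592  0.03  ]
big2 [ 0.4654 -0.5019  0.03  ]
jar [ 0.5605 -0.3671  0.037 ]
well [ 0.5541 -0.053   0.022 ]
cap [ 0.5212 -0.151   0.075 ]
c1 [ 0.6306 -0.007   0.01  ]
c2 [ 0.6539 -0.2397  0.01  ]
c3 [ 0.4937 -0.2469  0.01  ]
c4 [ 0.4798 -0.019   0.01  ]
hub [ 0.6146 -0.1724  0.04  ]
[[315.3288   0.     252.2787]
 [  0.     315.3288 185.3723]
 [  0.       0.       1.    ]] [[ 0.0006  0.9518  0.3067  0.0788]
 [ 1.     -0.0003 -0.001  -0.0005]
 [-0.0008  0.3067 -0.9518  0.0297]
 [ 0.      0.      0.      1.    ]]
```

View pics/crop.png

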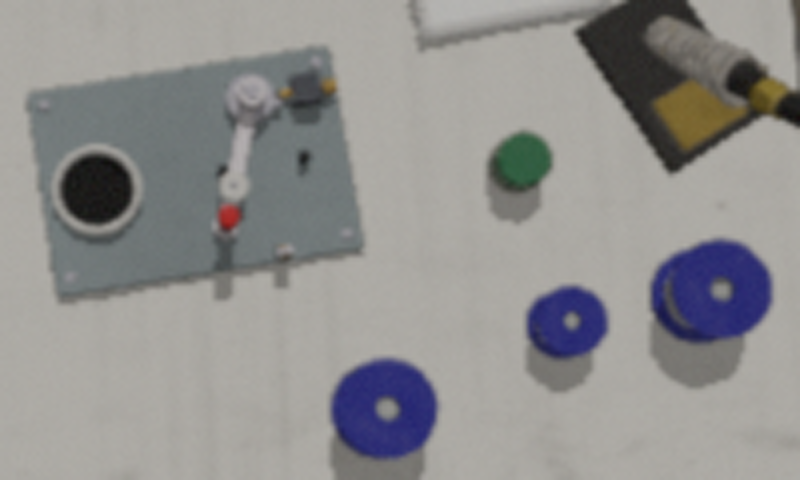

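Candidates at top-view pixels are (321,242), (403,212) and (367,220). The crop confirms that (367,220) is clearly the smallest, so that is the reel. The well is at about (249,187) and the red cap at about (282,194). I'll move above the reel next.

Request:
send_rows:
  plan:
    - [[0,0,0.09,0.54,0.38,-0.08,1],[0,0,0.09,0.54,0.38,-0.08,1],[0,0,0.09,0.54,0.38,-0.08,1],[0,0,0.08,0.54,0.38,-0.08,1],[0,0,0,0.54,0.38,-0.08,1],[0,0,0,0.54,0.38,-0.08,1],[0,0,0,0.54,0.38,-0.08,1],[0,0,0,0.54,0.38,-0.08,1],[0,0,0,0.54,0.38,-0.08,1],[0,0,0,0.54,0.38,-0.08,1],[0,0,0,0.54,0.38,-0.08,1],[0,0,0,0,0,0,1]]

```text
time: 2.0
tcp_pos: [0.4477, -0.395, 0.3602]
orientation: [-0.001, 0.922, 0.386, 0.001]
wrist_force: [-0.4, 0.8, -0.9]
width: 0.0856
finger_force: 0.0
```

```bash
cat >> h.py <<'E'
from scipy.spatial.transform import Rotation as Ro
def wrist():
    o=r.observe();p=r.read_camera("wrist");q=np.array(o["orientation"])
    T=np.eye(4);T[:3,:3]=Ro.from_quat(q[[1,2,3,0]]).as_matrix();T[:3,3]=o["tcp_pos"]
    p["view"]=np.linalg.inv(T@np.array(p["T_tool_cam"]));return o,p
E
python3 - <<'E'
from h import *
np.set_printoptions(precision=4,suppress=True)
o,p=wrist();print(o["tcp_pos"],o["orientation"],o["time"])
print([(d["rect"],d["score"]) for d in r.search_frame(p,"solder_reel")])
im=p["image"][:,:,::-1];cv2.imwrite("pics/w1.png",im)
h=cv2.cvtColor(im,cv2.COLOR_BGR2HSV);m=cv2.inRange(h,(110,120,40),(130,255,255))
n,l,s,c=cv2.connectedComponentsWithStats(m)
for i in range(1,n):
    if s[i,4]>300:
        ct=max(cv2.findContours((l==i).astype(np.uint8),0,1)[0],key=len);e=cv2.fitEllipse(cv2.convexHull(ct))
        print(s[i],c[i],e,atz(p,*e[0],.038))
E
```

```text
[ 0.4477 -0.395   0.3602] [-0.0006  0.9223  0.3864  0.0008] 2.0
[([297.7, 185.3, 376.7, 270.9], 0.96), ([49.3, 70.2, 146.8, 151.6], 0.66), ([226.3, 142.4, 279.9, 201.2], 0.6)]
[  47   71  102   84 6020] [ 95.1841 111.149 ] ((96.86834716796875, 110.83253479003906), (84.26139068603516, 101.95700073242188), 98.75106811523438) [ 0.3864 -0.2561  0.038 ]
[ 225  142   53   56 2192] [250.8467 169.719 ] ((250.7562713623047, 169.98776245117188), (52.176429748535156, 56.85542297363281), 0.8639976382255554) [ 0.447  -0.3933  0.038 ]
[ 297  188   79   81 3800] [333.5724 227.9216] ((334.7464599609375, 229.1975860595703), (74.12604522705078, 86.35816192626953), 141.7346954345703) [ 0.4642 -0.4979  0.038 ]
```

View pics/w1.png

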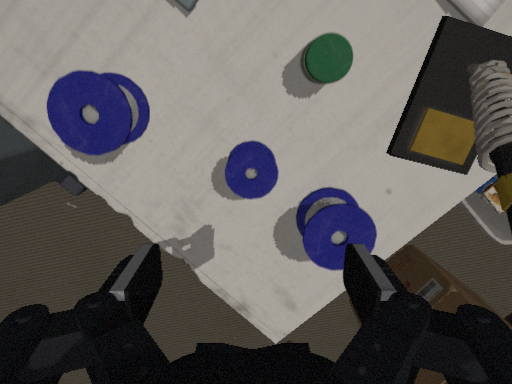

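The wrist view shows the small reel at (251,171), with big look-alikes at (97,111) and (335,229) and the jar at (328,58). The gripper is already centred to about 1.5 mm, so I'll descend and grip.

Request:
send_rows:
  plan:
    - [[0,0,0,-0.03,0.01,-0.45,1],[0,0,0,0,0,-0.5,1],[0,0,0,0,0,-0.5,1],[0,0,0,0,0,-0.5,1],[0,0,0,0,0,-0.5,1],[0,0,0,0,0,-0.4,1],[0,0,0,0,0,-0.3,1],[0,0,0,0,0,-0.2,1],[0,0,0,0,0,-0.05,1],[0,0,0,0,0,0,1],[0,0,0,0,0,0,0.5],[0,0,0,0,0,0,0.4]]
  grip_force: 40

```text
time: 3.3
tcp_pos: [0.4429, -0.3981, 0.1914]
orientation: [0.001, 0.923, 0.384, 0.0]
wrist_force: [-0.1, -0.1, -0.2]
width: 0.059
finger_force: 0.0
```

Request:
send_rows:
  plan:
    - [[0,0,0,0,0,0,0.2],[0,0,0,0,0,0,0.2],[0,0,0,0,0,0,0.2],[0,0,0,0,0,0,0.2]]

```text
time: 3.7
tcp_pos: [0.4429, -0.398, 0.1915]
orientation: [0.0, 0.923, 0.384, 0.0]
wrist_force: [-2.8, 1.4, 8.8]
width: 0.0504
finger_force: 40.1
```

Request:
send_rows:
  plan:
    - [[0,0,0,0,0,0.2,0.2],[0,0,0,0,0,0.5,0.2],[0,0,0,0,0,0.6,0.2],[0,0,0,0,0.2,0.6,0.2],[0,0,0,0.1,0.5,0.5,0.2],[0,0,0,0.12,0.7,0.4,0.2],[0,0,0,0.12,0.8,0.3,0.2],[0,0,0,0.12,0.9,0.2,0.2],[0,0,0,0.12,0.9,0.1,0.2],[0,0,0,0.12,0.8,0,0.2],[0,0,0,0.12,0.7,0,0.2],[0,0,0,0,0,0,0.2]]

```text
time: 4.9
tcp_pos: [0.4842, -0.1181, 0.3616]
orientation: [-0.0, 0.922, 0.387, 0.001]
wrist_force: [0.3, -1.5, -1.7]
width: 0.0505
finger_force: 42.7
```

Request:
send_rows:
  plan:
    - [[0,0,0,0,0,0,0.2],[0,0,0,0,0,0,0.2]]

```text
time: 5.1
tcp_pos: [0.4835, -0.1236, 0.3609]
orientation: [0.0, 0.924, 0.383, -0.0]
wrist_force: [0.6, -0.1, -3.1]
width: 0.0505
finger_force: 42.7
```

```bash
python3 - <<'E'
from h import *
np.set_printoptions(precision=4,suppress=True)
o,p=wrist();print(o)
im=p["image"][:,:,::-1];cv2.imwrite("pics/w2.png",im);np.savez("w2.npz",K=p["K"],view=p["view"])
for n in("solder_reel","feeder","post"):print(n,[(d["rect"],d["score"]) for d in r.search_frame(p,n)])
E
```

```text
{'time': 5.1, 'joint_pos': array([ 0.5085,  0.2644, -0.3693,  1.9563,  0.1174,  0.9413, -0.7025]), 'dq': array([ 0.0075,  0.0057,  0.0047, -0.0015, -0.0019, -0.0019, -0.0013]), 'tau': array([ -1.4659, -65.7621,  -4.657 , -39.8699,  -0.0468,   0.0056,
        -0.0232]), 'tcp_pos': array([ 0.4835, -0.1236,  0.3609]), 'orientation': array([ 0.0002,  0.9236,  0.3833, -0.0001]), 'wrist_force': array([ 0.6145, -0.0742, -3.0826]), 'moment': array([ 0.0339,  0.0093, -0.0049]), 'finger_force': 42.71860957145691, 'width': 0.05050164223037332}
solder_reel [([242.9, 287.5, 307.5, 342.9], 0.86), ([175.1, 0.5, 457.5, 225.1], 0.74), ([200.6, 184.8, 310.4, 312.4], 0.65)]
feeder [([174.5, 0.0, 455.3, 228.6], 0.73)]
post [([288.9, 81.5, 415.1, 175.0], 0.66)]
```

View pics/w2.png

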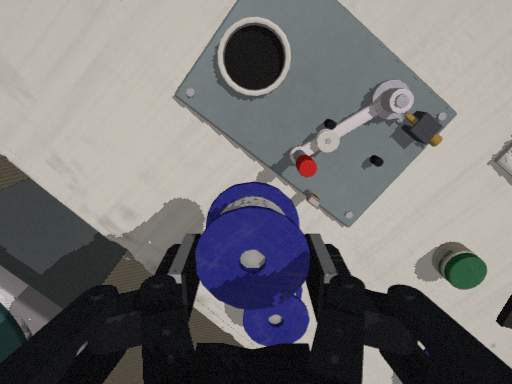

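The held reel's hub is at (252,259), the well at (255,56) and the red cap at (306,166). I'll measure these precisely.

```bash
python3 - <<'E'
from h import *
from scipy.optimize import least_squares
np.set_printoptions(precision=4,suppress=True)
im=cv2.imread("pics/w2.png");d=np.load("w2.npz");p=dict(K=d["K"],view=d["view"])
hsv=cv2.cvtColor(im,cv2.COLOR_BGR2HSV)
# dark disc inside rim + hub hole + caps
g=cv2.cvtColor(im,cv2.COLOR_BGR2GRAY)
m=(g[10:105,205:305]>150).astype(np.uint8)
n,l,s,c=cv2.connectedComponentsWithStats(m)
for i in range(1,n):
    if s[i,4]>100:
        cs=cv2.findContours((l==i).astype(np.uint8),cv2.RETR_CCOMP,1)[0]
        for ct in cs:
            if len(ct)>60:
                e=cv2.fitEllipse(ct); u=np.array(e[0])+[205,10]
                print("rim",s[i],u,e[1],atz(p,*u,.022))
m=cv2.inRange(hsv,(0,150,80),(8,255,255)); cs=max(cv2.findContours(m,0,1)[0],key=len); e=cv2.fitEllipse(cs); print("cap",e,atz(p,*e[0],.070))
for nm,u in (("cL",(176,94)),("cR",(455,113)),("cB",(349,226))): print(nm,atz(p,*u,.01))
print("hub",atz(p,400,98,.046))
print("reel hole",atz(p,252,259.5,.207))
V=p["view"];
for z in (.207,): 
  for o in ((0,0),(.003,.0035)):
    th=np.linspace(0,2*np.pi,72); 
    q=np.array([proj(p,(.4835+o[0]+.026*np.cos(t),-.1236+o[1]+.026*np.sin(t),z)) for t in th]); print("pred",q.min(0),q.max(0),proj(p,(.4835+o[0],-.1236+o[1],z)))
mb=cv2.inRange(hsv,(110,120,100),(130,255,255)); print([ (cv2.boundingRect(k)) for k in cv2.findContours(mb,0,1)[0] if len(k)>60])
row=hsv[255,180:330];print(''.join('#' if 105<x[0]<132 and x[1]>120 else '.' for x in row))
col=hsv[170:320,252];print(col[:,2].tolist())
E
```

```text
rim [  0   0  25  37 481] [213.2057  21.4091] (19.383575439453125, 41.515480041503906) [ 0.5517 -0.0064  0.022 ]
rim [  13    7   73   79 1107] [254.0165  55.595 ] (72.14690399169922, 77.80513763427734) [ 0.5575 -0.0517  0.022 ]
rim [  13    7   73   79 1107] [254.0269  55.9215] (64.37208557128906, 69.31861877441406) [ 0.5573 -0.0519  0.022 ]
cap ((306.2062072753906, 165.85519409179688), (17.334087371826172, 22.03660011291504), 150.86631774902344) [ 0.5247 -0.1476  0.07  ]
cL [ 0.4795 -0.0219  0.01  ]
cR [ 0.6628 -0.2302  0.01  ]
cB [ 0.5089 -0.2513  0.01  ]
hub [ 0.6221 -0.1672  0.046 ]
reel hole [ 0.4861 -0.1207  0.207 ]
pred [194.8193 214.0189] [310.0514 314.6282] [252.4486 267.1569]
pred [193.4683 203.9601] [309.8581 306.6009] [251.6792 258.1999]
[(243, 292, 66, 54), (196, 183, 113, 107)]
..............###############################################........................##############################################...................
[186, 189, 191, 192, 192, 195, 192, 188, 187, 188, 190, 171, 72, 102, 119, 120, 121, 119, 119, 116, 118, 121, 118, 118, 121, 121, 129, 146, 143, 138, 140, 132, 128, 137, 133, 111, 67, 75, 106, 117, 119, 119, 118, 119, 119, 121, 119, 121, 118, 116, 119, 121, 119, 119, 119, 118, 120, 120, 122, 121, 118, 123, 120, 121, 121, 123, 120, 122, 125, 120, 121, 120, 120, 122, 120, 122, 122, 118, 123, 127, 149, 150, 155, 154, 157, 154, 155, 157, 160, 156, 154, 156, 150, 152, 149, 140, 140, 128, 81, 94, 71, 69, 67, 55, 80, 83, 79, 80, 79, 78, 81, 81, 78, 78, 82, 81, 79, 76, 82, 78, 79, 77, 78, 81, 81, 74, 77, 76, 79, 76, 77, 78, 77, 78, 78, 80, 77, 78, 77, 84, 120, 119, 119, 117, 122, 118, 120, 120, 123, 121]
```

Request:
send_rows:
  plan:
    - [[0,0,0,0.15,0.15,-0.3,0.2],[0,0,0,0.2,0.2,-0.5,0.2],[0,0,0,0.2,0.2,-0.6,0.2],[0,0,0,0.15,0.15,-0.5,0.2],[0,0,0,0.07,0.03,-0.3,0.2],[0,0,0,0,0,0,0.2],[0,0,0,0,0,0,0.2],[0,0,0,0,0,0,0.2],[0,0,0,0,0,0,0.2]]

```text
time: 6.2
tcp_pos: [0.5223, -0.0869, 0.2518]
orientation: [0.001, 0.924, 0.383, 0.001]
wrist_force: [0.8, -0.7, -1.7]
width: 0.0501
finger_force: 42.7
```

```bash
cat > m.py <<'E'
from h import *
np.set_printoptions(precision=4,suppress=True)
o,p=wrist();t=o["tcp_pos"];print(t,o["orientation"],o["wrist_force"],o["width"])
im=p["image"][:,:,::-1];cv2.imwrite("pics/w3.png",im);np.savez("w3.npz",K=p["K"],view=p["view"])
g=cv2.cvtColor(im,cv2.COLOR_BGR2GRAY);m=(g>140).astype(np.uint8)
cs,hi=cv2.findContours(m,cv2.RETR_CCOMP,1)
for c in cs:
    if len(c)>120:
        e=cv2.fitEllipse(c)
        if min(e[1])>60 and max(e[1])<140: print("ell",e,atz(p,*e[0],.022))
zt=t[2]-.1915+.038
print("reel pred",proj(p,(t[0]+.0027,t[1]+.003,zt)),"well pred",proj(p,(.5574,-.0518,.022)))
E
python3 m.py
```

```text
[ 0.5223 -0.0869  0.2518] [0.0006 0.9236 0.3834 0.0006] [ 0.8005 -0.667  -1.6729] 0.05014827403860598
ell ((481.4588928222656, 298.5191955566406), (80.7267074584961, 108.24171447753906), 175.3730926513672) [ 0.592  -0.2625  0.022 ]
ell ((252.0091552734375, 131.37596130371094), (104.34159088134766, 105.30043029785156), 92.23748016357422) [ 0.5579 -0.0512  0.022 ]
ell ((251.96180725097656, 132.41798400878906), (91.37838745117188, 91.95606994628906), 147.94749450683594) [ 0.5574 -0.0516  0.022 ]
reel pred [251.6687 260.105 ] well pred [252.1204 132.6325]
```

View pics/w3.png

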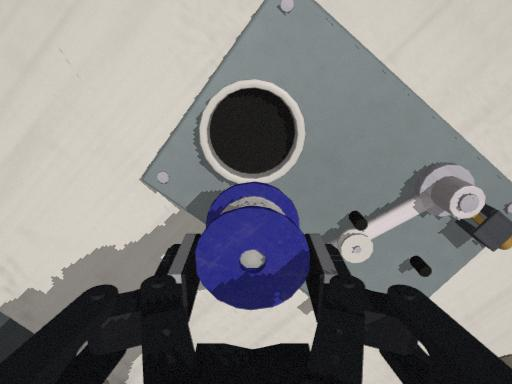

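The well at (252,132) is consistent at (0.5576, -0.0515), and the held reel at (252,259) is where predicted. I'll move over the well, stopping with the underside 3 mm above the rim.

Request:
send_rows:
  plan:
    - [[0,0,0,0.15,0.15,0,0.2],[0,0,0,0.2,0.2,0,0.2],[0,0,0,0.2,0.2,-0.1,0.2],[0,0,0,0.1,0.1,-0.2,0.2],[0,0,0,0,0,-0.2,0.2],[0,0,0,0,0,-0.2,0.2],[0,0,0,0,0,0,0.2],[0,0,0,0,0,0,0.2],[0,0,0,0,0,0,0.2]]

```text
time: 7.15
tcp_pos: [0.5548, -0.0542, 0.216]
orientation: [0.0, 0.924, 0.383, 0.0]
wrist_force: [-0.0, -0.3, -2.6]
width: 0.0505
finger_force: 42.7
```

```bash
python3 m.py
```

```text
[ 0.5548 -0.0542  0.216 ] [0.0001 0.9235 0.3835 0.0001] [-0.0132 -0.2541 -2.5938] 0.05045253939467108
ell ((252.7277069091797, 220.7790985107422), (98.55917358398438, 110.53582000732422), 90.38684844970703) [ 0.5583 -0.0509  0.022 ]
reel pred [252.0672 259.949 ] well pred [252.6936 222.8279]
```

View pics/w3.png

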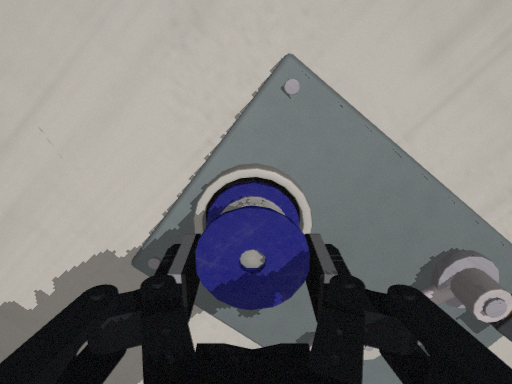

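The lower flange (top edge at row 178) sits inside the white rim, centred left to right at column 252. I'll lower it.

Request:
send_rows:
  plan:
    - [[0,0,0,0,0,-0.06,0.2],[0,0,0,0,0,-0.06,0.2],[0,0,0,0,0,-0.06,0.2],[0,0,0,0,0,-0.05,0.2],[0,0,0,0,0,-0.03,0.2],[0,0,0,0,0,0,0.2],[0,0,0,0,0,0,0.2]]

```text
time: 7.9
tcp_pos: [0.5548, -0.0539, 0.2027]
orientation: [-0.0, 0.923, 0.384, -0.0]
wrist_force: [0.2, 0.1, -2.2]
width: 0.0503
finger_force: 42.7
```

Request:
send_rows:
  plan:
    - [[0,0,0,0,0,-0.02,0.2],[0,0,0,0,0,-0.01,0.2],[0,0,0,0,0,0,0.2],[0,0,0,0,0,0,0.2]]

```text
time: 8.3
tcp_pos: [0.5548, -0.0539, 0.2016]
orientation: [0.0, 0.923, 0.384, 0.0]
wrist_force: [-2.0, 0.2, 5.8]
width: 0.0507
finger_force: 43.7
```

Request:
send_rows:
  plan:
    - [[0,0,0,0,0,0,0.75],[0,0,0,0,0,0,1],[0,0,0,0,0,0,1],[0,0,0,0,0,0.2,1],[0,0,0,0,0,0.4,1],[0,0,0,0,0,0.6,1],[0,0,0,0,0,0.6,1],[0,0,0,-0.2,-0.3,0.6,0],[0,0,0,-0.3,-0.4,0.4,0],[0,0,0,-0.2,-0.3,0.2,0],[0,0,0,0,0,0,0],[0,0,0,0,0,0,0]]

```text
time: 9.5
tcp_pos: [0.5197, -0.1039, 0.3518]
orientation: [0.0, 0.924, 0.383, 0.0]
wrist_force: [-0.5, 0.7, -0.6]
width: 0.0122
finger_force: 0.0
```

```bash
python3 - <<'E'
from h import *
np.set_printoptions(precision=4,suppress=True)
o,p=wrist();print(o["tcp_pos"],o["orientation"],o["width"],o["wrist_force"])
im=p["image"][:,:,::-1];cv2.imwrite("pics/w4.png",im);np.savez("w4.npz",K=p["K"],view=p["view"])
hsv=cv2.cvtColor(im,cv2.COLOR_BGR2HSV)
for nm,m,z in (("cap",cv2.inRange(hsv,(0,150,80),(8,255,255)),.07),("reel",cv2.inRange(hsv,(110,120,40),(130,255,255)),.048)):
    for c in cv2.findContours(m,0,1)[0]:
        if len(c)>25: e=cv2.fitEllipse(cv2.convexHull(c));print(nm,e,cv2.boundingRect(c),atz(p,*e[0],z))
th=np.linspace(0,2*np.pi,72)
q=np.array([proj(p,(.5578+.026*np.cos(t),-.0512+.026*np.sin(t),.048)) for t in th]);print("seated pred",q.min(0),q.max(0))
E
```

```text
[ 0.5197 -0.1039  0.3518] [0.0002 0.9236 0.3834 0.0003] 0.012156082511789132 [-0.5255  0.6629 -0.6422]
cap ((291.93194580078125, 212.4942169189453), (17.33985710144043, 24.641807556152344), 168.6158905029297) (284, 200, 18, 24) [ 0.5251 -0.1472  0.07  ]
reel ((257.6134948730469, 325.00469970703125), (48.8543586730957, 56.97997283935547), 55.680931091308594) (234, 299, 45, 50) [ 0.407  -0.2254  0.048 ]
reel ((239.7687530517578, 101.36160278320312), (60.695316314697266, 62.29716491699219), 176.36102294921875) (210, 71, 61, 62) [ 0.5581 -0.0505  0.048 ]
seated pred [209.132   69.3505] [270.9148 133.1733]
```

View pics/w4.png

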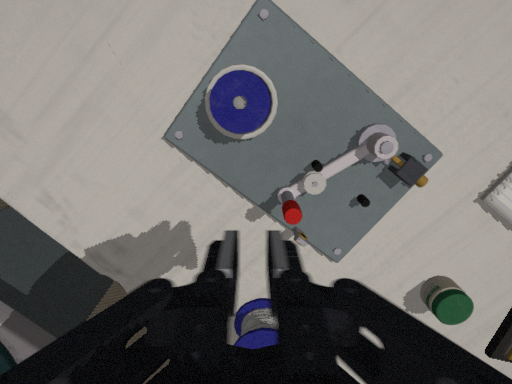

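The reel sits concentric in the well at (240,101), with the size and place expected for fully seated. The cap top is at about (293,215) and the hub at (385,147).

```bash
cat > k.py <<'E'
from h import *
np.set_printoptions(precision=4,suppress=True)
d=np.load("w4.npz");p=dict(K=d["K"],view=d["view"])
cap=atz(p,293,215.5,.075);hub=atz(p,385,147,.046)
c={k:atz(p,*u,.01) for k,u in dict(L=(164.5,136),R=(441,154),B=(335,262)).items()}
print(cap,hub,c)
v=cap-hub;print("len",np.hypot(*v[:2]),"yaw",np.degrees(np.arctan2(v[1],v[0])-np.arctan2(34,-94))%360)
a=c["L"]-c["B"];b=c["R"]-c["B"];print(np.degrees(np.arctan2(-a[0],a[1])),np.degrees(np.arctan2(b[1],b[0])),np.hypot(*a[:2]),np.hypot(*b[:2]))
y=np.radians(6.5)
for j in (0,.2,.42,.5,.6,.68,.75):
    t=np.arctan2(34,-94)+y+j;print(j,hub[:2]+.1*np.array([np.cos(t),np.sin(t)]),"tangent",-np.sin(t),np.cos(t))
E
python3 k.py
```

```text
[ 0.5249 -0.1479  0.075 ] [ 0.6212 -0.1687  0.046 ] {'L': array([ 0.4793, -0.0216,  0.01  ]), 'R': array([ 0.6629, -0.2301,  0.01  ]), 'B': array([ 0.5066, -0.2496,  0.01  ])}
len 0.09860949597961792 yaw 7.685141775113367
6.840351304016216 7.122122159208598 0.22964495258162987 0.157462629395524
0 [ 0.524  -0.1456] tangent -0.2314960269260716 -0.9728358492147807
0.2 [ 0.5213 -0.1654] tangent -0.033608871756333196 -0.9994350622923264
0.42 [ 0.523  -0.1873] tangent 0.1853075247159743 -0.9826805794782141
0.5 [ 0.5248 -0.195 ] tangent 0.2632454746060488 -0.9647288842464685
0.6 [ 0.5279 -0.2045] tangent 0.3582425243758168 -0.9336285630425208
0.68 [ 0.531  -0.2119] tangent 0.43170740046439343 -0.9020137029914101
0.75 [ 0.5343 -0.2181] tangent 0.4937395558746895 -0.8696098268560817
```

Request:
send_rows:
  plan:
    - [[0,0,0.086,0,-0.05,0,0],[0,0,0.086,-0.02,-0.05,0,0],[0,0,0.086,-0.02,-0.05,-0.1,0],[0,0,0.086,-0.02,-0.05,-0.1,0],[0,0,0.086,-0.02,-0.05,-0.2,0],[0,0,0.086,-0.01,-0.02,-0.2,0],[0,0,0.086,0,0,-0.2,0],[0,0,0.086,0,0,-0.2,0],[0,0,0,0,0,-0.4,0],[0,0,0,0,0,-0.4,0],[0,0,0,0,0,0,0],[0,0,0,0,0,0,0]]

```text
time: 10.75
tcp_pos: [0.5155, -0.1167, 0.2612]
orientation: [-0.001, 0.594, 0.804, 0.0]
wrist_force: [-0.0, 0.4, 1.1]
width: -0.0001
finger_force: 0.0
```

Request:
send_rows:
  plan:
    - [[0,0,0,0,0,-0.3,0],[0,0,0,0,0,-0.3,0],[0,0,0,0,0,-0.2,0],[0,0,0,0,0,-0.06,0],[0,0,0,0.02,-0.1,0,0],[0,0,0,0.02,-0.1,0,0],[0,0,0,0.02,-0.1,0,0],[0,0,0,0,0,0,0]]

```text
time: 11.55
tcp_pos: [0.5181, -0.1332, 0.2184]
orientation: [-0.0, 0.595, 0.804, -0.0]
wrist_force: [-2.3, 3.2, 1.0]
width: 0.0003
finger_force: 1.5
```

Request:
send_rows:
  plan:
    - [[0,0,0,0.01,-0.15,0,0],[0,0,0,0.01,-0.15,0,0],[0,0,0,0.01,-0.15,0,0],[0,0,0,0.01,-0.15,0,0],[0,0,0,0,0,0,0]]

```text
time: 12.05
tcp_pos: [0.5196, -0.1632, 0.218]
orientation: [-0.001, 0.595, 0.804, -0.0]
wrist_force: [-6.2, 4.5, 0.3]
width: 0.0002
finger_force: 2.9
```

Request:
send_rows:
  plan:
    - [[0,0,0,0.01,-0.12,0,0],[0,0,0,0.02,-0.12,0,0],[0,0,0,0.03,-0.12,0,0],[0,0,0,0.03,-0.1,0,0],[0,0,0,0,0,0,0],[0,0,0,0,0,0,0]]

```text
time: 12.65
tcp_pos: [0.5243, -0.1853, 0.2181]
orientation: [-0.001, 0.595, 0.804, -0.0]
wrist_force: [-5.8, 3.4, 0.0]
width: -0.0
finger_force: 2.6
```

```bash
python3 - <<'E'
from h import *
np.set_printoptions(precision=4,suppress=True)
o,w=wrist();print(o["tcp_pos"],o["wrist_force"])
p=r.read_camera("top");a=p["image"][135:235,225:385,::-1]
s=r.read_camera("scene");b=s["image"][140:240,200:360,::-1]
f=lambda x:cv2.resize(x,None,fx=3,fy=3,interpolation=cv2.INTER_CUBIC)
ww=cv2.resize(w["image"][:,:,::-1],(400,300))
cv2.imwrite("pics/t5.png",np.vstack([np.hstack([ww,f(b)[:,:400]]),np.hstack([f(a),np.zeros((300,320,3),np.uint8)])]))
for n,q in(("top",p),("scene",s),("wrist",w)):
    h=cv2.cvtColor(q["image"],cv2.COLOR_RGB2HSV);m=cv2.inRange(h,(0,150,80),(6,255,255))
    for c in cv2.findContours(m,0,1)[0]:
        if cv2.contourArea(c)>8: x,y,ww_,hh=cv2.boundingRect(c);print(n,(x,y,ww_,hh),atz(q,x+ww_/2,y+hh/2,.07))
E
```

```text
[ 0.5243 -0.1853  0.2181] [-5.8407  3.3959  0.0338]
top (78, 230, 14, 26) [0.4014 0.4114 0.07  ]
top (193, 81, 6, 4) [0.8675 0.0939 0.07  ]
scene (173, 350, 24, 33) [0.383  0.4624 0.07  ]
scene (122, 184, 12, 10) [0.8454 0.1285 0.07  ]
wrist (247, 317, 11, 15) [ 0.5323 -0.2105  0.07  ]
```

View pics/t5.png

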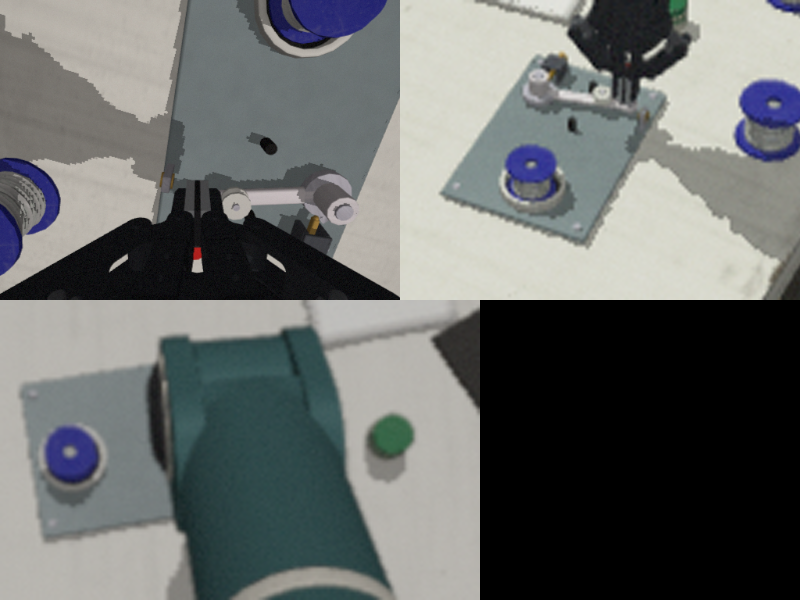

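```bash
python3 - <<'E'
from h import *
d=np.load("w4.npz");p=dict(K=d["K"],view=d["view"])
o,w=wrist()
a=lambda q,x,y:atz(q,x,y,.034)[:2]
H=atz(p,385,147,.046)[:2]
v0=a(p,315,183)-H; H2=atz(w,439,271,.046)[:2]; v1=a(w,303,265)-H2
print(H,H2,np.hypot(*v0),np.hypot(*v1),np.arctan2(v1[1],v1[0])%6.283-np.arctan2(v0[1],v0[0])%6.283)
u=np.array([.293,-.955])
for j in (.4,.5,.55,.6,.65,.7): t=np.radians(167.2)+j; P=H+.1*np.array([np.cos(t),np.sin(t)]);print(j,P,"expected TCP.u gap",u@(P-o["tcp_pos"][:2]))
E
```

```text
[ 0.62124232 -0.16872103] [ 0.62121209 -0.1695988 ] 0.06844137757151758 0.06878058827754628 0.5652402544199311
0.4 [ 0.52279761 -0.18628917] expected TCP.u gap 0.0006715506965325868
0.5 [ 0.52504331 -0.19602947] expected TCP.u gap 0.01063153135240415
0.55 [ 0.52652838 -0.20080329] expected TCP.u gap 0.01562565511463312
0.6 [ 0.5282502  -0.20549692] expected TCP.u gap 0.02061256194226686
0.65 [ 0.53020444 -0.21009863] expected TCP.u gap 0.025579787165366998
0.7 [ 0.53238623 -0.21459691] expected TCP.u gap 0.030514915307756876
```

Roller and hub angles put the arm at about 0.57 rad, which agrees with the contact geometry, and the force has dropped past the click. I'll push about 11 mm more.

Request:
send_rows:
  plan:
    - [[0,0,0,0.02,-0.05,0,0],[0,0,0,0.02,-0.05,0,0],[0,0,0,0.02,-0.05,0,0],[0,0,0,0.02,-0.05,0,0],[0,0,0,0,0,0,0],[0,0,0,0,0,0,0]]

```text
time: 13.45
tcp_pos: [0.5283, -0.1951, 0.2181]
orientation: [-0.001, 0.594, 0.804, -0.0]
wrist_force: [-5.5, 3.6, 0.8]
width: 0.0003
finger_force: 2.7
```

```bash
python3 - <<'E'
from h import *
o,w=wrist();print(o["tcp_pos"],o["wrist_force"],o["finger_force"])
im=w["image"][:,:,::-1]
# template match roller & hub from their previous look
for nm,X in(("hub",(.6212,-.169,.046)),("roll j.68",None)):
    if X: print(nm,proj(w,X))
cv2.imwrite("pics/w6.png",cv2.resize(im[180:384,150:512],None,fx=2,fy=2,interpolation=cv2.INTER_CUBIC))
E
```

```text
[ 0.52832543 -0.19512942  0.21807979] [-5.46134256  3.60751814  0.81169962] 2.6512838185590226
hub [441.70953908 251.7568748 ]
```

View pics/w6.png

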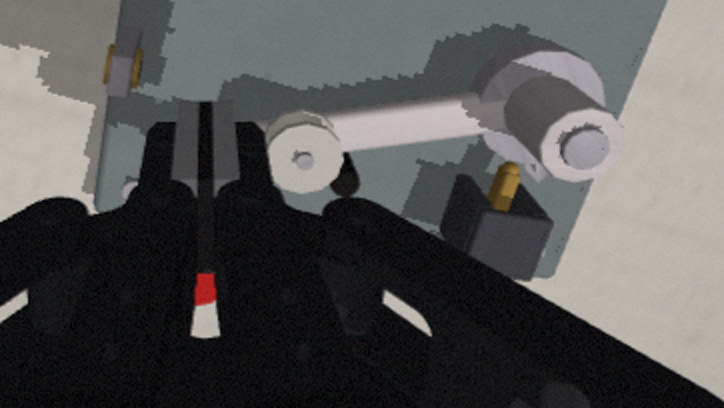

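```bash
python3 - <<'E'
from h import *
d=np.load("w4.npz");p=dict(K=d["K"],view=d["view"])
o,w=wrist()
a=lambda q,x,y:atz(q,x,y,.034)[:2]
H=atz(p,385,147,.046)[:2]; v0=a(p,315,183)-H; H2=atz(w,441.5,254,.046)[:2]; v1=a(w,301.5,260)-H2
print(H2,np.hypot(*v1),np.arctan2(v1[1],v1[0])%6.283-np.arctan2(v0[1],v0[0])%6.283)
u=np.array([.293,-.955])
for j in (.6,.64,.68,.72,.75): t=np.radians(167.2)+j; P=H+.1*np.array([np.cos(t),np.sin(t)]);print(j,u@(P-o["tcp_pos"][:2]))
E
```

```text
[ 0.62174155 -0.17018824] 0.06994982210847821 0.6619917943202331
0.6 0.009901904253185548
0.64 0.013877855862007222
0.68 0.01783484962472638
0.72 0.021766555195436316
0.75 0.02469495343016409
```

Request:
send_rows:
  plan:
    - [[0,0,0,0.01,-0.03,0,0],[0,0,0,0,0,0,0],[0,0,0,0,0,0,0],[0,0,0,0,0,0,0]]

```text
time: 13.95
tcp_pos: [0.5289, -0.1965, 0.2181]
orientation: [-0.001, 0.594, 0.804, -0.0]
wrist_force: [-4.9, 4.2, 0.6]
width: 0.0002
finger_force: 2.7
```

```bash
python3 -c "
from workcell import r
o=r.observe();print(o['tcp_pos'],o['wrist_force'],o['dq'].round(3));print(r.sign_off())"
```

```text
[ 0.52887499 -0.19654537  0.21814533] [-4.91399687  4.16655363  0.61757554] [ 0.001  0.     0.    -0.    -0.001  0.     0.   ]
the job is handed in; nothing more can be done
None
```

I handed the job in at about 14 s of the 54 s limit: the small blue reel is seated in the well and released, and the fingers hold the tensioner arm at about 0.68 rad (estimated from the camera), past the click and short of the 0.75 stop.

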